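Heft the lathe totes and draw out the loaded ones

TASK

Some of the three lidded totes behind the mat hold a steel blank for the lathe, the others are empty, and they look alike: tell them apart by lifting the handle end a little to feel the weight. Draw every loaded tote by its handle towards the robot until it stands flat and wholly on the rubber mat, and leave the empty ones where they are. The lids are only pressed on, so never tip a tote steeply or lift it off the bench, and do not knock the things standing around.

Things in the scene. Friction and masses are not known exactly. Their poses are not given: they have to be found in the camera images.
- mat: Thin black rubber bench mat lying on the bench, fixed: 280 mm (its x) by 800 mm (its y), 2.5 mm thick. Origin: centre of its underside. Its x points away from the robot. The last 20 mm along its far (+x) edge is bevelled down to the bench, so that a tote rides up on it.
- tote_a_centre (a point): Centre, half-way up, of the left lidded tote (one of three that look the same): a closed grey plastic box with a flat grey lid, 140 mm long (its x), 95 mm wide (its y), 64 mm high (lid rim: 147 by 102 mm), standing on the bench beyond the mat. Empty it weighs about 0.3 kg; with a steel blank in it about 0.9 kg, the load being central. The lid cannot be taken off. Its -x end faces the robot and carries the handle.
- tote_a_handle (a point): Middle of the handle bar of the left tote; axes as the tote's. A fixed steel bar 12 mm thick, 80 mm long over its ends along the tote's y (56 mm free between its two arms), 36 mm out from the -x end face (30 mm free gap between bar and box), 48 mm above the tote's underside. It lies 106 mm from the tote's centre.
- tote_b_centre (a point): Centre, half-way up, of the middle lidded tote (one of three that look the same): a closed grey plastic box with a flat grey lid, 140 mm long (its x), 95 mm wide (its y), 64 mm high (lid rim: 147 by 102 mm), standing on the bench beyond the mat. Empty it weighs about 0.3 kg; with a steel blank in it about 0.9 kg, the load being central. The lid cannot be taken off. Its -x end faces the robot and carries the handle.
- tote_b_handle (a point): Middle of the handle bar of the middle tote; axes as the tote's. A fixed steel bar 12 mm thick, 80 mm long over its ends along the tote's y (56 mm free between its two arms), 36 mm out from the -x end face (30 mm free gap between bar and box), 48 mm above the tote's underside. It lies 106 mm from the tote's centre.
- tote_c_centre (a point): Centre, half-way up, of the right lidded tote (one of three that look the same): a closed grey plastic box with a flat grey lid, 140 mm long (its x), 95 mm wide (its y), 64 mm high (lid rim: 147 by 102 mm), standing on the bench beyond the mat. Empty it weighs about 0.3 kg; with a steel blank in it about 0.9 kg, the load being central. The lid cannot be taken off. Its -x end faces the robot and carries the handle.
- tote_c_handle (a point): Middle of the handle bar of the right tote; axes as the tote's. A fixed steel bar 12 mm thick, 80 mm long over its ends along the tote's y (56 mm free between its two arms), 36 mm out from the -x end face (30 mm free gap between bar and box), 48 mm above the tote's underside. It lies 106 mm from the tote's centre.
- indicator_stand: Bystander: magnetic base (60 x 48 x 55 mm) with an upright rod and a dial indicator, 220 mm high, standing between the middle and right totes. Origin: centre of the base's underside; the dial is out towards +x.
- oil_bottle: Bystander: white oil bottle, 44 mm across, 130 mm high, standing between the left and middle totes. Origin: centre of its underside.
- mug: Bystander: white mug, 80 mm across, 95 mm high, right of the mat. Origin: centre of its underside.
- chuck_key: Bystander: steel T-handled chuck key, 118 mm long, lying right of the mat. Origin: on the bench under its middle.
- screwdriver: Bystander: screwdriver, 190 mm long, lying left of the mat. Origin: on its underside.
- jar: Bystander: glass jar with a steel lid, 72 mm across, 85 mm high, left of the mat. Origin: centre of its underside.
- tote_a: The whole of that tote (a): origin at the centre of its underside, axes as at its centre. A raised handle tips it about the lower edge of its far (+x) end, 176 mm from the bar, and carries about 0.4 of its weight: roughly 1 N empty, 2.7 to 4.5 N loaded, if the bar can turn in a light grip (under 10 N); a hard grip on the bar bears tipping moment too and reads more.
- tote_b: The whole of that tote (b): origin at the centre of its underside, axes as at its centre. A raised handle tips it about the lower edge of its far (+x) end, 176 mm from the bar, and carries about 0.4 of its weight: roughly 1 N empty, 2.7 to 4.5 N loaded, if the bar can turn in a light grip (under 10 N); a hard grip on the bar bears tipping moment too and reads more.
- tote_c: The whole of that tote (c): origin at the centre of its underside, axes as at its centre. A raised handle tips it about the lower edge of its far (+x) end, 176 mm from the bar, and carries about 0.4 of its weight: roughly 1 N empty, 2.7 to 4.5 N loaded, if the bar can turn in a light grip (under 10 N); a hard grip on the bar bears tipping moment too and reads more.
- table: The work bench, top at z = 0.
Mind the look-alikes: they are no part of the job. What is shaped like the tote_a but purple is not meant.

How it is judged (in metres and radians):
On the way:
1. the handle end of a tote has been lifted a little (tote tipped by more than 0.03 rad) to feel its weight (angle between any of tote_a_centre, tote_b_centre, tote_c_centre's own z axis and vertical above 0.03 rad), for 0.2 s.
At the end, for the whole second after the job is handed in: Each loaded tote stands on the mat (over 5.6 N), its centre -85 to +78 mm from the mat centre along the mat's x and within 360 mm along its y; each empty one bears on the bench alone, its centre within 40 mm of its start; all level within 0.06 rad and at rest (((contact force between tote_a and mat above 5.6 N and x of tote_a_centre in the frame of mat between -0.085 and 0.078 m and y of tote_a_centre in the frame of mat between -0.36 and 0.36 m) or (contact force between tote_a and table between 1.5 and 5 N and contact force between tote_a and mat below 0.3 N and distance of tote_a_centre from where it was at the start of the episode below 0.04 m)) and angle between each of tote_a_centre, tote_b_centre, tote_c_centre's own z axis and vertical below 0.06 rad and linear speed of each of tote_a, tote_b, tote_c below 0.02 m/s and ((contact force between tote_b and mat above 5.6 N and x of tote_b_centre in the frame of mat between -0.085 and 0.078 m and y of tote_b_centre in the frame of mat between -0.36 and 0.36 m) or (contact force between tote_b and table between 1.5 and 5 N and contact force between tote_b and mat below 0.3 N and distance of tote_b_centre from where it was at the start of the episode below 0.04 m)) and ((contact force between tote_c and mat above 5.6 N and x of tote_c_centre in the frame of mat between -0.085 and 0.078 m and y of tote_c_centre in the frame of mat between -0.36 and 0.36 m) or (contact force between tote_c and table between 1.5 and 5 N and contact force between tote_c and mat below 0.3 N and distance of tote_c_centre from where it was at the start of the episode below 0.04 m))); the robot touches nothing.
It fails at once if a tote is tipped by more than 0.3 rad (angle between any of tote_a_centre, tote_b_centre, tote_c_centre's own z axis and vertical above 0.3 rad).
It fails at once if a tote is lifted off the bench (its centre, 32 mm up at rest, rises above 70 mm) (height (world z) of any of tote_a_centre, tote_b_centre, tote_c_centre above 0.07 m).
It fails at once if a bystander is pushed more than 30 mm or tipped over (distance of any of indicator_stand, oil_bottle, mug, chuck_key, screwdriver, jar from where it was at the start of the episode above 0.03 m or angle between any of indicator_stand, oil_bottle, mug, jar's own z axis and vertical above 0.5 rad).
It also fails if it takes over 64 s, if anything falls off the work surface, if the arm or the gripper's body presses on something with over 40 N, if the wrist force passes 120 N, or if a joint passes its speed limit or range.

ROBOT

A 7-joint arm with a two-finger parallel gripper is mounted at the origin on the work surface. World frame = base frame: x ahead of the robot, y to its left, z up, the work surface at z = 0. Lengths are in mm, angles in rad, forces in N, time in s.
With the tool pointing down it reaches from about 400 to 875 mm from the base axis. Payload 4.4 kg.
Tool frame: the origin (TCP) lies where the fingers leave the gripper's body, on its centre line; the fingertips stand 73 mm ahead of it and the grasp point (between the pads) lies 54 mm ahead of it; z points along the fingers, y is the line along which they close (so a half turn about z gives the same grasp; the last joint's range is limited). The gripper opens to 85 mm and grips with 20 to 120 N. Pads are 22 mm wide; open, the fingers measure 114 mm over their backs; the gripper's body (76 mm by 85 mm) begins 54 mm behind the grasp point. The pads swing forward as they close: fully open they stand 13 mm farther back than shut.
Start: joints at [1.115, 0.628, 0.038, 1.517, -0.027, 0.996, -0.02], TCP at [247.028, -601.244, 303.913] pointing down, gripper open.
Joint ranges: [-3.06, 3.06], [-0.37, 2.12], [-1.25, 1.32], [0.18, 2.47], [-1.1, 4.24], [0.23, 1.98], [-2.94, 2.94]. Speed limits (rad/s): [2.57, 2.57, 3.14, 3.14, 3.14, 3.14, 3.14].

INTERFACE

Orientations are given as [roll, pitch, yaw] about the fixed x, y, z axes, in that order (R = Rz(yaw) Ry(pitch) Rx(roll)).
In Python, from cell import ctrl gives the robot as it stands.
- The arm moves only by the tool send_rows, never from a script. Its argument "rows" is a list that holds one entry, the list of rows, each a list of 6 numbers: the shift along the tool's x, y, z in cm, then the turn, a rotation vector about the tool's x, y, z in rad. In form: [[[tx, ty, tz, wx, wy, wz], ...]]. A call has 1 to 10 rows; each row is the pose to reach, as a shift and turn from the pose commanded when the call began, along the tool's axes at that moment; what a row does not reach only later rows make up. A row lasts 1/10 s, in which the tool goes at most 50 mm and 8.59 degrees, less where a joint would pass 70% of its speed; a pose out of reach is approached as far as the arm can. A call with a gripper value outside its range is refused whole. "grip" is the closure in counts, from 0 (fully open) to 255 (shut), set as the call begins (left out, the last holds). The fingers move at their own pace and stop on an object; the grip force is fixed at half the most. Time passes only in rows, so rows that repeat a pose let the fingers close. It gives the time, the measured TCP pose, the force, the opening and the grip force at its end, in the units of the state.
- ctrl.read_state(): the state, without advancing time (a new reading comes with each control period).
- ctrl.get_image(name): name is "scene" or "top" or "wrist"; returns a dict with "pixels" (480x640x3 uint8, red, green, blue), "fx", "fy", "cx", "cy" (pixels), "extrinsics" (4x4, takes a point from camera to world coordinates); the wrist camera has in their place "mount" (4x4, takes a point from camera to tool coordinates, whose origin is the TCP and whose axes are the flange's). Camera axes: x right, y up, looking along -z (the intrinsics and any distortion apply to the point x, -y, -z); pixel columns grow to the right and rows downward; lengths in mm; the calibration is good to about 2 mm. A picture is of the moment at which its call begins: read the wrist's pose just before it. There is no depth.
- ctrl.finish_job(): hands the job in; it is judged then, once.
The state is a dict: "clock": time; "qpos": joint angles; "qd": joint speeds; "tau": joint torques, N m; "eef_pos": TCP position; "tool_rot": TCP orientation; "force": force on the tool from outside, world axes, zero at the start; "torque": the same for the moment, N m; "width": finger opening in mm; "gripper_force": force on a finger pad.
Only numpy, scipy, OpenCV 4.12 (cv2) and the standard library are available. Lean on these libraries where they do the work, as an engineer would, in place of code of your own. Each camera call takes 0.05 s, during which the arm holds its last target. There are 200 camera calls.

## Working session

There is one attempt and no reset: what is moved stays moved. The work goes in short steps, Python scripts to look and compute and a tool call to move; the robot and the scene stay as the last step left them, time stands still between calls to the robot, and variables do not carry over. Pictures are saved under pics/ and viewed, at most 10 in all, crops included, and the job is handed in when it is done.

Besides the shell and the picture viewer there is one more tool, called after "Emit:" as name(argument=value, ...) on one line, values as JSON. send_rows: Moves the arm, as the interface text tells. Its arguments: {"type":"object","properties":{"rows":{"type":"array","items":{"type":"array","items":{"type":"array","items":{"type":"number"}}}},"grip":{"type":"number"}},"required":["rows"]}

```bash
mkdir -p pics
cat > h.py <<'E'
import numpy as np, cv2
from cell import ctrl
from scipy.spatial.transform import Rotation as R
def snap(n,f):
    s=ctrl.read_state(); im=ctrl.get_image(n); cv2.imwrite('pics/'+f,im['pixels'][:,:,::-1]); 
    np.savez('pics/'+f+'.npz',**{k:v for k,v in im.items()}); return im
def ray(im,u,v,z):
    E=np.array(im['extrinsics']); d=np.array([(u-im['cx'])/im['fx'],-(v-im['cy'])/im['fy'],-1])
    d=E[:3,:3]@d; o=E[:3,3]; return o+d*(z-o[2])/d[2]
E
python3 - <<'E'
from h import *
for n in('scene','top'):
    im=snap(n,n+'0.png'); print({k:v for k,v in im.items() if k!='pixels'})
print(ctrl.read_state())
E
```

```text
{'fx': 452.47482103187394, 'fy': 452.47482103187394, 'cx': 318.15669420053985, 'cy': 243.69045626305612, 'extrinsics': array([[-2.83033624e-01, -6.96940558e-01,  6.58912609e-01,
         1.43165006e+03],
       [ 9.59109982e-01, -2.05591379e-01,  1.94525649e-01,
         2.93587876e+02],
       [-1.06062697e-04,  6.87026960e-01,  7.26631918e-01,
         1.09318357e+03],
       [ 0.00000000e+00,  0.00000000e+00,  0.00000000e+00,
         1.00000000e+00]])}
{'fx': 500.6916081973597, 'fy': 500.6916081973597, 'cx': 324.680153025743, 'cy': 236.19131044043513, 'extrinsics': array([[ 1.54342517e-02,  9.96603723e-01, -8.08875911e-02,
         3.97388072e+02],
       [-9.99818743e-01,  1.44808081e-02, -1.23606945e-02,
         1.08210320e+01],
       [-1.11473964e-02,  8.10637078e-02,  9.96646583e-01,
         1.40878885e+03],
       [ 0.00000000e+00,  0.00000000e+00,  0.00000000e+00,
         1.00000000e+00]])}
{'clock': 0.1, 'qpos': array([ 1.11525821,  0.62923026,  0.03843004,  1.51827237, -0.02697965,
        0.99628876, -0.01999935]), 'qd': array([-0.00055813, -0.00250401, -0.00028438, -0.00037122, -0.00033894,
        0.00164435,  0.00050552]), 'tau': array([ 4.08174150e-03, -5.64532149e+01,  1.23053681e+00, -1.93972760e+01,
        1.12090204e-02,  5.40234701e-03,  7.14790531e-06]), 'eef_pos': array([ 246.8324016 , -600.84035548,  303.09442413]), 'tool_rot': array([-3.13991164e+00,  2.40884321e-05,  3.89761667e-01]), 'force': array([-0.60198943,  0.32212431,  0.343788  ]), 'torque': array([-0.03959857, -0.00902995,  0.02907049]), 'gripper_force': 0.0, 'width': 84.96954823664527}
```

View pics/top0.png

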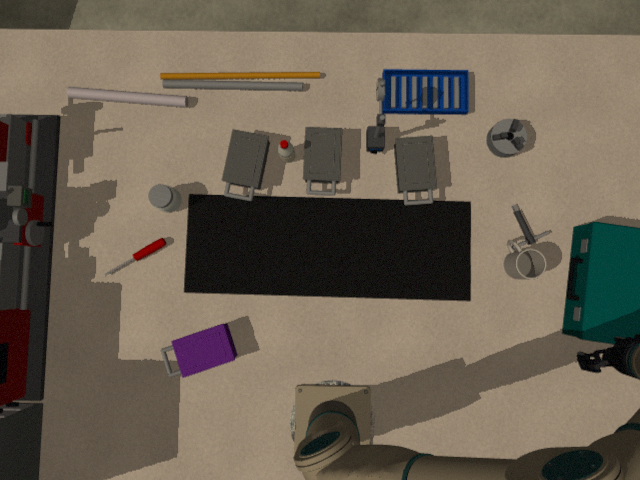

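View pics/scene0.png

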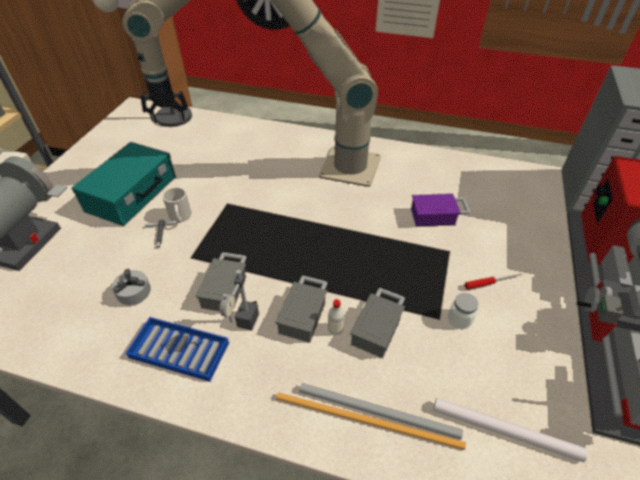

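The top view shows the grey totes at (246,160), (323,155) and (416,165). Look-alikes are the purple box at (204,350), which is excluded by colour, and the blue crate at (425,92) and teal case at (605,280), which are not totes. Next is one close crop.

Run:
```python
import cv2
i=cv2.imread('pics/top0.png')[115:215,210:450]
cv2.imwrite('pics/c.png',cv2.resize(i,(792,330),interpolation=cv2.INTER_CUBIC))
```

```text
(no output)
```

View pics/c.png

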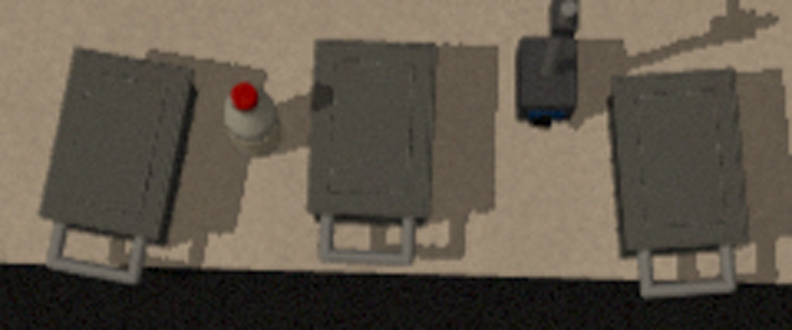

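The crop shows three grey totes. Bar centres are at crop pixels A (94,272), B (367,258) and C (689,290).

Run:
```python
from h import *
im=np.load('pics/top0.png.npz')
g=lambda x,y,z:ray(im,210+x/3.3,115+y/3.3,z)
T={'a':([(74,50),(193,72),(163,242),(42,214)],[(50,265),(138,279)]),'b':([(316,40),(435,43),(432,216),(309,213)],[(322,257),(412,259)]),'c':([(612,76),(734,70),(747,247),(622,255)],[(643,292),(735,287)])}
for k,(l,h) in T.items():
    L=np.array([g(*p,64) for p in l]); H=np.array([g(*p,50) for p in h])
    c=L.mean(0); hc=H.mean(0); ax=(L[0]+L[1]-L[2]-L[3])/2; e=c-hc
    print(k,c.round(),'len',np.linalg.norm(ax).round(),'yaw',np.arctan2(ax[1],ax[0]).round(3),'h',hc.round(),'yaw2',np.arctan2(e[1],e[0]).round(3),np.linalg.norm(e[:2]).round(), 'bar',np.arctan2(*(H[0]-H[1])[[1,0]]).round(3)-1.571)
for p in [(189,195),(470,202),(470,300),(185,292)]: print(ray(im,*p,2.5).round())
print('bottle',g(258,150,0).round(),g(245,97,130).round(),'stand',g(545,105,55).round())
s=ctrl.read_state();print(R.from_euler('xyz',s['tool_rot']).as_matrix().round(3))
```

```text
a [716. 247.  64.] len 143.0 yaw -0.153 h [611. 266.  50.] yaw2 -0.183 107.0 bar -0.14500000000000002
b [733.  36.  64.] len 146.0 yaw -0.013 h [626.  39.  50.] yaw2 -0.033 107.0 bar -0.008999999999999897
c [ 707. -217.   64.] len 149.0 yaw 0.064 h [ 603. -228.   50.] yaw2 0.105 105.0 bar 0.06800000000000006
[624. 416.   2.]
[ 614. -381.    2.]
[ 339. -379.    2.]
[349. 417.   2.]
bottle [728. 136.   0.] [739. 136. 130.] stand [ 756. -107.   55.]
[[ 0.925  0.38  -0.001]
 [ 0.38  -0.925  0.002]
 [-0.    -0.002 -1.   ]]
```

```bash
cat > go.py <<'E'
from h import *
import sys
x,y,z,th=map(float,sys.argv[1:5]); s=ctrl.read_state(); M=R.from_euler('xyz',s['tool_rot'])
t=R.from_euler('xyz',[np.pi,0,th+np.pi/2])
print('shift cm',(M.inv().apply(np.array([x,y,z])-s['eef_pos'])/10).round(2),'rot',(M.inv()*t).as_rotvec().round(3),'F',s['force'].round(1),'clk',s['clock'])
E
python3 go.py 603 -228 190 0.075
```

```text
shift cm [ 47.11 -20.94  11.34] rot [-1.000e-03 -1.000e-03 -1.256e+00] F [-0.6  0.3  0.3] clk 0.1
```

Emit:
send_rows(rows=[[[47.1,-20.9,11.3,0,0,-1.256],[47.1,-20.9,11.3,0,0,-1.256],[47.1,-20.9,11.3,0,0,-1.256],[47.1,-20.9,11.3,0,0,-1.256],[47.1,-20.9,11.3,0,0,-1.256],[47.1,-20.9,11.3,0,0,-1.256],[47.1,-20.9,11.3,0,0,-1.256],[47.1,-20.9,11.3,0,0,-1.256],[47.1,-20.9,11.3,0,0,-1.256],[47.1,-20.9,11.3,0,0,-1.256]]], grip=177)

```text
clock: 1.1
eef_pos: [585.5, -247.0, 196.0]
tool_rot: [-3.141, -0.0, 1.647]
force: [-0.0, -0.6, 0.3]
width: 26.1
gripper_force: 0.0
```

```bash
python3 go.py 603 -228 190 0.075; python3 -c "
from h import *
s=ctrl.read_state();print(s['eef_pos'],s['tool_rot'],s['width'],s['qpos'])"
```

```text
shift cm [1.77 1.89 0.6 ] rot [-0.001 -0.     0.001] F [-0.  -0.6  0.3] clk 1.1
[ 585.51292463 -247.0437419   195.96670348] [-3.14100969e+00 -4.61637307e-04  1.64659851e+00] 26.13240161831974 [ 0.5125182   0.74372078 -0.26365241  1.65117715  0.25301267  0.78108618
  0.21049591]
```

Emit:
send_rows(rows=[[[1.8,1.9,0.6,0,0,0],[1.8,1.9,0.6,0,0,0],[1.8,1.9,0.6,0,0,0],[1.8,1.9,0.6,0,0,0]]])

```text
clock: 1.5
eef_pos: [601.1, -230.9, 190.7]
tool_rot: [-3.14, 0.001, 1.644]
force: [-0.6, -0.4, 0.8]
width: 26.1
gripper_force: 0.0
```

```bash
cat >> h.py <<'E'
def wsnap(f):
    s=ctrl.read_state(); im=ctrl.get_image('wrist'); cv2.imwrite('pics/'+f,im['pixels'][:,:,::-1])
    E=np.eye(4); E[:3,:3]=R.from_euler('xyz',s['tool_rot']).as_matrix(); E[:3,3]=s['eef_pos']
    d={k:v for k,v in im.items()}; d['extrinsics']=E@np.array(im['mount']); np.savez('pics/'+f+'.npz',**d); print(s['eef_pos'],s['tool_rot'],d.keys())
E
python3 -c "
from h import *
wsnap('w1.png')"
```

```text
[ 601.14608733 -230.86718459  190.70027252] [-3.14020906e+00  1.22643039e-03  1.64361347e+00] dict_keys(['pixels', 'fx', 'fy', 'cx', 'cy', 'mount', 'extrinsics'])
```

View pics/w1.png

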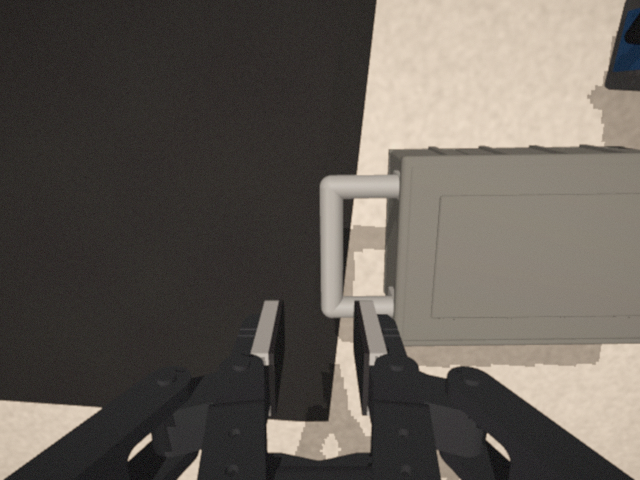

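The wrist view shows the bar running from about (332,182) to (334,312). The fingers are too far to the robot's right and a little too near.

```bash
cat > bar.py <<'E'
from h import *
import sys
im=np.load('pics/'+sys.argv[1]+'.npz'); v=list(map(float,sys.argv[2:6]))
a=ray(im,*v[:2],50);b=ray(im,*v[2:],50);d=a-b; print('bar',(a+b)/2,'len',np.linalg.norm(d),'th',np.arctan2(d[1],d[0])-np.pi/2)
E
python3 bar.py w1.png 332 182 334 312
```

```text
bar [ 607.96188966 -227.28154926   50.        ] len 73.39082277959743 th 0.09769013095979395
```

```bash
python3 go.py 608 -227.5 102 0.085
```

```text
shift cm [0.33 0.72 8.89] rot [-0.001  0.001 -0.013] F [-1.  -0.3  0.1] clk 1.55
```

Emit:
send_rows(rows=[[[0.2,0.6,3,0,0,-0.013],[0.2,0.6,5,0,0,-0.013],[0.2,0.6,5,0,0,-0.013],[0.2,0.6,5,0,0,-0.013]]])

```text
clock: 1.95
eef_pos: [607.6, -227.9, 141.2]
tool_rot: [-3.141, 0.0, 1.657]
force: [-0.4, -0.3, 0.0]
width: 26.4
gripper_force: 0.0
```

```bash
python3 go.py 608 -227.5 102 0.085
```

```text
shift cm [0.03 0.05 3.92] rot [-0.     0.     0.001] F [-0.4 -0.3  0. ] clk 1.95
```

Emit:
send_rows(rows=[[[0,0,1.5,0,0,0],[0,0,3,0,0,0],[0,0,3.9,0,0,0],[0,0,3.9,0,0,0],[0,0,3.9,0,0,0],[0,0,3.9,0,0,0]]])

```text
clock: 2.55
eef_pos: [608.5, -226.6, 102.2]
tool_rot: [3.141, 0.0, 1.659]
force: [1.4, 0.6, 0.8]
width: 26.2
gripper_force: 0.0
```

Emit:
send_rows(rows=[[[0,0,0,0,0,0],[0,0,0,0,0,0],[0,0,0,0,0,0],[0,0,0,0,0,0],[0,0,0,0,0,0]]], grip=217)

```text
clock: 3.05
eef_pos: [608.1, -226.7, 102.0]
tool_rot: [-3.142, 0.0, 1.659]
force: [-1.4, -0.0, 0.9]
width: 12.6
gripper_force: 0.6
```

Emit:
send_rows(rows=[[[0,0,0,0,0,0],[0,0,0,0,0,0],[0,0,0,0,0,0]]], grip=221)

```text
clock: 3.35
eef_pos: [607.7, -226.7, 101.9]
tool_rot: [-3.141, 0.0, 1.659]
force: [-2.1, 0.0, 3.6]
width: 11.7
gripper_force: 8.7
```

Emit:
send_rows(rows=[[[0,0,-0.4,0,0,0],[0,0,-0.8,0,0,0],[0,0,-1.1,0,0,0],[0,0,-1.1,0,0,0],[0,0,-1.1,0,0,0],[0,0,-1.1,0,0,0],[0,0,-1.1,0,0,0],[0,0,-1.1,0,0,0]]])

```text
clock: 4.15
eef_pos: [608.1, -226.5, 112.7]
tool_rot: [-3.142, -0.0, 1.659]
force: [2.7, 0.8, -4.6]
width: 11.7
gripper_force: 8.3
```

```bash
python3 -c "
from h import *
s=ctrl.read_state();print(s['force'],s['torque'],s['gripper_force'])
im=snap('scene','sc.png');s=ctrl.read_state();print(s['force'],s['torque'],s['gripper_force'])
i=cv2.imread('pics/sc.png')[230:330,170:280];cv2.imwrite('pics/sc2.png',cv2.resize(i,(550,500),interpolation=2))"
```

```text
[ 2.67692854  0.83198869 -4.5789475 ] [ 0.01582066 -0.42823734  0.0200948 ] 8.303941413760185
[ 2.95438932 -0.09166146 -4.51881355] [ 0.06977371 -0.47291841 -0.02362905] 8.303645253181458
```

View pics/sc2.png

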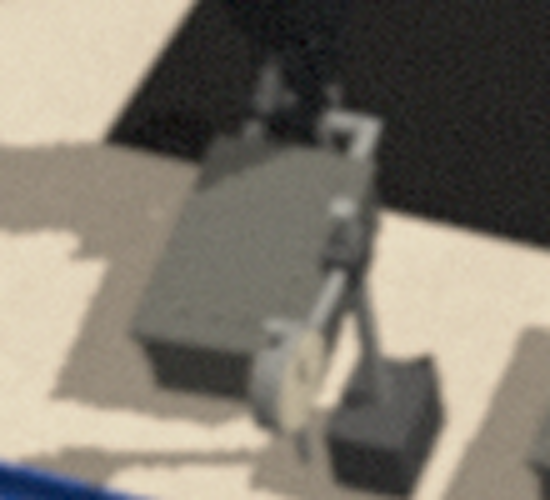

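Reading is 4.5 N, so C is loaded. I'll draw it about 190 mm along its axis, slightly raised.

Emit:
send_rows(rows=[[[0,-0.8,0.3,0,0,0],[0,-2.2,0.5,0,0,0],[0,-4.0,0.5,0,0,0],[0,-6.0,0.5,0,0,0],[0,-8.0,0.5,0,0,0],[0,-10.0,0.5,0,0,0],[0,-12.0,0.5,0,0,0],[0,-14.0,0.5,0,0,0],[0,-15.5,0.5,0,0,0],[0,-16.5,0.5,0,0,0]]])

```text
clock: 5.2
eef_pos: [442.5, -241.4, 108.1]
tool_rot: [-3.142, 0.0, 1.658]
force: [3.5, 0.3, -3.3]
width: 12.0
gripper_force: 8.4
```

Emit:
send_rows(rows=[[[0,-1.2,0,0,0,0],[0,-2.4,0,0,0,0],[0,-2.4,0,0,0,0],[0,-2.4,0.3,0,0,0],[0,-2.4,0.3,0,0,0],[0,-2.4,0.3,0,0,0]]])

```text
clock: 5.8
eef_pos: [417.0, -243.3, 104.4]
tool_rot: [-3.135, -0.001, 1.658]
force: [-5.4, -1.1, 1.8]
width: 11.7
gripper_force: 9.0
```

Emit:
send_rows(rows=[[[0,0,0,0,0,0],[0,0,0,0,0,0],[0,0,0,0,0,0],[0,0,0,0,0,0],[0,0,-2,0,0,0],[0,0,-5,0,0,0],[0,0,-9,0,0,0],[0,0,-12,0,0,0]]], grip=177)

```text
clock: 6.6
eef_pos: [420.3, -243.1, 226.7]
tool_rot: [3.14, 0.001, 1.659]
force: [1.0, -0.2, 0.4]
width: 26.2
gripper_force: 0.0
```

```bash
python3 go.py 628 39 190 -0.018
```

```text
shift cm [26.27 23.17  3.69] rot [0.001 0.001 0.106] F [ 1.  -0.2  0.4] clk 6.6
```

Emit:
send_rows(rows=[[[26.3,23.2,3.7,0,0,0.106],[26.3,23.2,3.7,0,0,0.106],[26.3,23.2,3.7,0,0,0.106],[26.3,23.2,3.7,0,0,0.106],[26.3,23.2,3.7,0,0,0.106],[26.3,23.2,3.7,0,0,0.106],[26.3,23.2,3.7,0,0,0.106],[26.3,23.2,3.7,0,0,0.106],[26.3,23.2,3.7,0,0,0.106],[26.3,23.2,3.7,0,0,0.106]]])

```text
clock: 7.6
eef_pos: [627.1, 37.6, 187.5]
tool_rot: [-3.14, 0.002, 1.552]
force: [-0.4, 0.3, -0.7]
width: 26.1
gripper_force: 0.0
```

```bash
python3 -c "
from h import *
wsnap('w2.png')"
```

```text
[627.10287536  37.64131051 187.53541038] [-3.14030000e+00  1.51660963e-03  1.55157742e+00] dict_keys(['pixels', 'fx', 'fy', 'cx', 'cy', 'mount', 'extrinsics'])
```

View pics/w2.png

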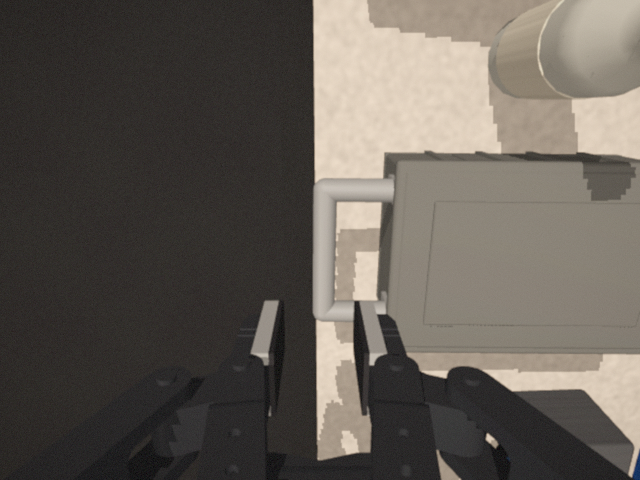

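The bar of B runs from (325,184) to (324,316).

```bash
python3 bar.py w2.png 325 184 324 316; python3 bar.py w1.png 331.5 182 333.5 312; python3 go.py 631 40 102 -0.015
```

```text
bar [629.69909431  39.99560891  50.        ] len 73.74901363751933 th -0.022297215414447846
bar [ 607.69645146 -227.30098654   50.        ] len 73.39032927741027 th 0.09731848461562298
shift cm [0.32 0.39 8.58] rot [-0.001  0.002 -0.005] F [ 0.1 -0.1  0.1] clk 7.65
```

Emit:
send_rows(rows=[[[0.2,0.2,3,0,0,0],[0.2,0.2,5,0,0,0],[0.2,0.2,5,0,0,0],[0.2,0.2,7,0,0,0],[0.2,0.2,8.5,0,0,0],[0.2,0.2,8.5,0,0,0],[0.2,0.2,8.5,0,0,0],[0.2,0.2,8.5,0,0,0]]])

```text
clock: 8.45
eef_pos: [630.5, 41.1, 103.8]
tool_rot: [3.14, -0.0, 1.552]
force: [-0.3, -0.1, 1.4]
width: 26.3
gripper_force: 0.0
```

Emit:
send_rows(rows=[[[0,0,0,0,0,0],[0,0,0,0,0,0],[0,0,0,0,0,0],[0,0,0,0,0,0],[0,0,0,0,0,0],[0,0,0,0,0,0]]], grip=221)

```text
clock: 9.05
eef_pos: [630.3, 41.2, 103.7]
tool_rot: [3.14, 0.0, 1.553]
force: [-1.4, -0.6, 5.9]
width: 11.7
gripper_force: 8.9
```

Emit:
send_rows(rows=[[[0,0,-0.4,0,0,0],[0,0,-0.8,0,0,0],[0,0,-1.1,0,0,0],[0,0,-1.1,0,0,0],[0,0,-1.1,0,0,0],[0,0,-1.1,0,0,0],[0,0,-1.1,0,0,0],[0,0,-1.1,0,0,0]]])

```text
clock: 9.85
eef_pos: [629.8, 41.2, 113.7]
tool_rot: [-3.141, 0.0, 1.553]
force: [0.1, -0.4, -2.2]
width: 11.8
gripper_force: 8.3
```

```bash
python3 -c "
from h import *
for i in range(3):
  s=ctrl.read_state();print(s['force'],s['torque'],s['gripper_force']);ctrl.get_image('top')"
```

```text
[ 0.07294606 -0.43926265 -2.18105901] [-0.03195924  0.01642927 -0.03370252] 8.295044302940369
[-0.17811768 -0.37790599 -1.08933461] [-0.07806559 -0.00105049 -0.00428053] 8.29515427350998
[-0.29849787 -0.5610478  -2.2166464 ] [-0.05705077  0.02054425 -0.01227861] 8.295871764421463
```

```bash
cat > f.py <<'E'
from h import *
F=[]
for i in range(12):
  s=ctrl.read_state();F.append(np.r_[s['force'],s['torque']]);ctrl.get_image('top')
F=np.array(F);print(F.mean(0).round(2),F.std(0).round(2),s['eef_pos'])
E
python3 f.py; python3 -c "
from h import *
wsnap('w3.png')"
```

```text
[-0.18 -0.2  -1.47 -0.06  0.06 -0.03] [0.44 0.39 0.48 0.03 0.04 0.03] [629.81016412  41.14892103 113.81090879]
[629.81794927  41.13399371 113.83604848] [-3.14146168e+00  5.39960217e-05  1.55276898e+00] dict_keys(['pixels', 'fx', 'fy', 'cx', 'cy', 'mount', 'extrinsics'])
```

View pics/w3.png

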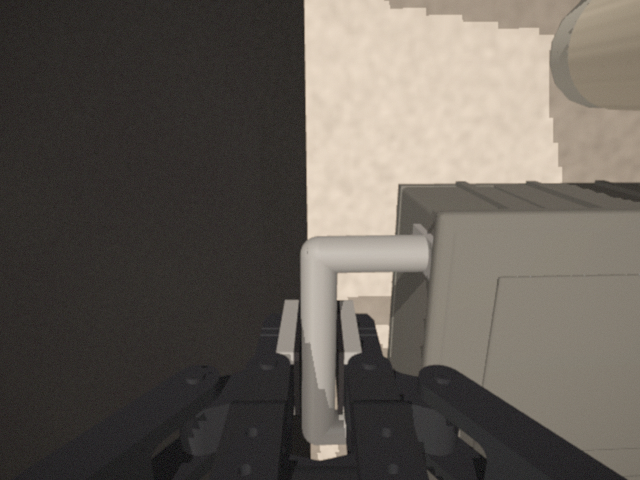

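Mean is 1.5 N, so B is empty. I'll put it down and release it.

Emit:
send_rows(rows=[[[0,0,0.4,0,0,0],[0,0,0.8,0,0,0],[0,0,1.05,0,0,0],[0,0,1.05,0,0,0],[0,0,1.05,0,0,0]]])

```text
clock: 11.15
eef_pos: [629.4, 41.2, 103.6]
tool_rot: [-3.141, 0.0, 1.553]
force: [-3.4, -0.3, 5.0]
width: 11.6
gripper_force: 8.8
```

Emit:
send_rows(rows=[[[0,0,0,0,0,0],[0,0,0,0,0,0],[0,0,0,0,0,0],[0,0,0,0,0,0],[0,0,-2,0,0,0],[0,0,-5,0,0,0],[0,0,-9,0,0,0],[0,0,-9,0,0,0],[0,0,-9,0,0,0]]], grip=177)

```text
clock: 12.05
eef_pos: [630.5, 41.2, 194.4]
tool_rot: [3.139, -0.0, 1.553]
force: [-0.3, -0.3, -0.2]
width: 26.4
gripper_force: 0.0
```

```bash
python3 go.py 614 266 190 -0.165
```

```text
shift cm [22.45 -2.06  0.44] rot [ 0.003 -0.     0.147] F [-0.3 -0.3 -0.2] clk 12.05
```

Emit:
send_rows(rows=[[[22.4,-2.1,0.4,0,0,0.147],[22.4,-2.1,0.4,0,0,0.147],[22.4,-2.1,0.4,0,0,0.147],[22.4,-2.1,0.4,0,0,0.147],[22.4,-2.1,0.4,0,0,0.147],[22.4,-2.1,0.4,0,0,0.147],[22.4,-2.1,0.4,0,0,0.147],[22.4,-2.1,0.4,0,0,0.147],[22.4,-2.1,0.4,0,0,0.147]]])

```text
clock: 12.95
eef_pos: [613.4, 263.1, 188.9]
tool_rot: [-3.141, 0.002, 1.403]
force: [0.1, -0.3, -0.4]
width: 26.1
gripper_force: 0.0
```

```bash
python3 -c "
from h import *
wsnap('w4.png')"
```

```text
[613.40432457 263.07703346 188.85240972] [-3.14138294e+00  1.69067138e-03  1.40287365e+00] dict_keys(['pixels', 'fx', 'fy', 'cx', 'cy', 'mount', 'extrinsics'])
```

View pics/w4.png

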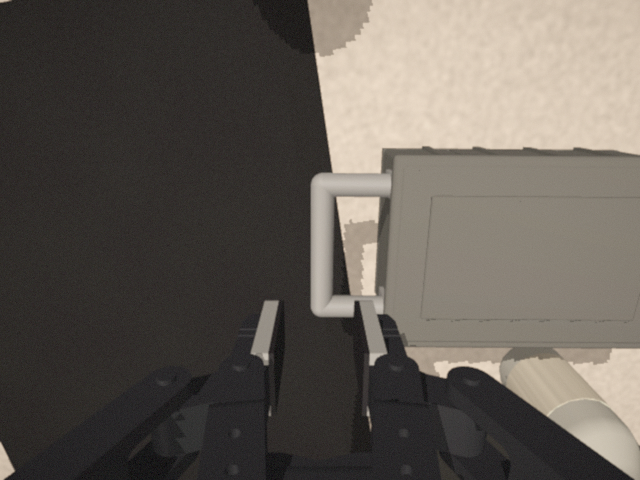

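A's bar runs from (323,179) to (322,311).

```bash
python3 bar.py w4.png 323 179 322 311; python3 go.py 616.5 267 102 -0.17
```

```text
bar [615.94601526 267.36970666  50.        ] len 73.6403477534365 th -0.17251397970500548
shift cm [0.41 0.24 8.71] rot [0.    0.001 0.002] F [-0.1  0.4 -0.5] clk 13.0
```

Emit:
send_rows(rows=[[[0.3,0.2,3,0,0,0],[0.3,0.2,5,0,0,0],[0.3,0.2,5,0,0,0],[0.3,0.2,7,0,0,0],[0.3,0.2,8.7,0,0,0],[0.3,0.2,8.7,0,0,0],[0.3,0.2,8.7,0,0,0],[0.3,0.2,8.7,0,0,0]]])

```text
clock: 13.8
eef_pos: [616.0, 268.3, 103.4]
tool_rot: [3.14, -0.001, 1.406]
force: [0.6, -0.6, 0.3]
width: 26.4
gripper_force: 0.0
```

Emit:
send_rows(rows=[[[0,0,0,0,0,0],[0,0,0,0,0,0],[0,0,0,0,0,0],[0,0,0,0,0,0],[0,0,0,0,0,0],[0,0,0,0,0,0]]], grip=221)

```text
clock: 14.4
eef_pos: [616.0, 268.4, 103.3]
tool_rot: [3.14, -0.001, 1.406]
force: [-0.4, -0.2, 5.8]
width: 11.7
gripper_force: 9.0
```

Emit:
send_rows(rows=[[[0,0,-0.4,0,0,0],[0,0,-0.8,0,0,0],[0,0,-1.1,0,0,0],[0,0,-1.1,0,0,0],[0,0,-1.1,0,0,0],[0,0,-1.1,0,0,0],[0,0,-1.1,0,0,0],[0,0,-1.1,0,0,0]]])

```text
clock: 15.2
eef_pos: [615.3, 268.1, 113.2]
tool_rot: [-3.141, 0.0, 1.406]
force: [1.6, -0.8, -4.6]
width: 11.4
gripper_force: 8.3
```

```bash
python3 f.py
```

```text
[ 2.18 -0.83 -4.87 -0.17 -0.44 -0.07] [0.55 0.39 0.33 0.03 0.04 0.03] [615.3479145  268.12954241 113.32098091]
```

A is loaded (4.9 N). I'll draw it about 205 mm.

Emit:
send_rows(rows=[[[0,-0.8,0.3,0,0,0],[0,-2.2,0.5,0,0,0],[0,-4.0,0.5,0,0,0],[0,-6.0,0.5,0,0,0],[0,-8.0,0.5,0,0,0],[0,-10.0,0.5,0,0,0],[0,-12.0,0.5,0,0,0],[0,-14.0,0.5,0,0,0],[0,-16,0.5,0,0,0],[0,-17.5,0.5,0,0,0]]])

```text
clock: 16.8
eef_pos: [441.3, 297.7, 108.8]
tool_rot: [3.142, -0.001, 1.407]
force: [3.1, -0.8, -3.6]
width: 11.5
gripper_force: 8.2
```

Emit:
send_rows(rows=[[[0,-1.6,0,0,0,0],[0,-3,0,0,0,0],[0,-3,0,0,0,0],[0,-3,0.3,0,0,0],[0,-3,0.3,0,0,0],[0,-3,0.3,0,0,0]]])

```text
clock: 17.4
eef_pos: [410.9, 302.3, 105.3]
tool_rot: [-3.138, 0.001, 1.407]
force: [-8.4, 2.0, 4.9]
width: 11.9
gripper_force: 9.2
```

Emit:
send_rows(rows=[[[0,0,0,0,0,0],[0,0,0,0,0,0],[0,0,0,0,0,0],[0,0,0,0,0,0],[0,0,-2,0,0,0],[0,0,-5,0,0,0],[0,0,-9,0,0,0],[0,0,-12,0,0,0],[0,0,-12,0,0,0]]], grip=177)

```text
clock: 18.3
eef_pos: [415.2, 303.1, 229.2]
tool_rot: [3.136, -0.006, 1.405]
force: [-0.4, 0.1, 0.1]
width: 26.2
gripper_force: 0.0
```

```bash
python3 -c "
from h import *
snap('top','t2.png')"
```

```text
(no output)
```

View pics/t2.png

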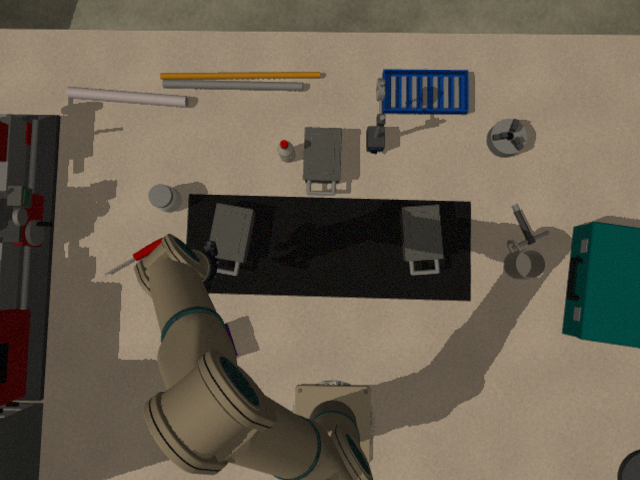

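Totes A at (233,233) and C at (422,233) stand on the mat. B is unmoved at (322,155), no bystander has moved, and the gripper is clear.

```bash
python3 -c "
from h import *
im=np.load('pics/t2.png.npz');print(ray(im,232,232,64),ray(im,422.5,232,64));print(ctrl.finish_job())"
```

```text
[514.25421463 278.11689046  64.        ] [ 521.66934011 -235.53325026   64.        ]
the job is handed in; nothing more can be done
None
```

The job is handed in: the left and right totes read about 4.9 N and 4.5 N at the handle (loaded) and now stand on the mat, while the middle one read about 1.5 N (empty) and was set back down in its place; no verdict was returned.

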